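# Close up the router-bit chest

### The arm

A 6-joint arm with a two-finger parallel gripper is mounted at the origin on the work surface. World frame = base frame: x ahead of the robot, y to its left, z up, the work surface at z = 0. Lengths are in m, angles in rad, forces in N, time in s.
With the tool pointing down it reaches from about 0.25 to 0.775 m from the base axis. Payload 8.9 kg.
Tool frame: the origin (TCP) lies midway between the tips of the shut fingers; the grasp point (between the pads) lies 19 mm behind it; x points along the fingers, y is the direction in which the jaws open and shut, and the axes are right-handed (so a half turn about x gives the same grasp; the last joint's range is limited). The gripper opens to 85 mm and grips with 20 to 120 N. Pads are 22 mm wide; open, the fingers measure 114 mm over their backs; the gripper's body (76 mm by 85 mm) begins 54 mm behind the grasp point. The pads swing forward as they close: fully open they stand 13 mm farther back than shut.
Start: joints at [1.17, 0.291, -0.153, 1.127, 0, 1.431], TCP at [0.136, 0.507, 0.231] pointing down, gripper open.
Joint ranges: [-2.52, 2.52], [-0.91, 1.74], [-1.3, 1.37], [-1.96, 2.02], [-1.52, 1.47], [-3.14, 3.14]. Speed limits (rad/s): [2.22, 2.22, 2.79, 3.14, 3.14, 3.14].

### API

Orientations are given as a unit quaternion [x, y, z, w].
In Python, from bench import monitor, imaging, arm gives the robot as it stands.
- The arm moves only by the shell command python3 -m handwheel 'ROWS' [FORCE]. ROWS is JSON, a list of rows, each an object of numbers: "fingers": the closure in counts, from 0 (fully open) to 255 (shut); "x", "y", "z": the shift along the tool's x, y, z in mm; "turn": the turn about the tool's x in rad. A call has 1 to 5 rows; each row is the pose to reach, as a shift and turn from the pose commanded when the call began, along the tool's axes at that moment; what a row does not reach only later rows make up. A row lasts 1/8 s, in which the tool goes at most 62.5 mm and 10.7 degrees, less where a joint would pass 70% of its speed; a pose out of reach is approached as far as the arm can. A call with a gripper value outside its range is refused whole. The fingers move at their own pace and stop on an object; FORCE is the grip in N (left out, the last holds). Time passes only in rows, so rows that repeat a pose let the fingers close. It gives the time, the measured TCP pose, the force and the opening at its end, in the units of the state.
- monitor.state(): the state, without advancing time (a new reading comes with each control period).
- imaging.grab_frame(name): name is "side" or "top" or "wrist"; returns the picture (480x640x3 uint8, red, green, blue); there is no depth.
- imaging.calibration(name): a dict with "fx", "fy", "cx", "cy" (pixels), "R" (3x3) and "t" (3): a world point X has camera coordinates R X + t. Camera axes: x right, y down, z forward; pixel columns grow to the right and rows downward; lengths in m; the calibration is good to about 2 mm. A picture is of the moment at which its call begins: read the wrist's pose just before it. calibration takes no time and is no camera call; for the wrist camera it gives the pose at the moment of the call.
- arm.close_job(): hands the job in, once; it reports no verdict.
The state is a dict: "time": time; "joints": joint angles; "dq": joint speeds; "effort": joint torques, N m; "tcp_pos": TCP position; "eef_rot": TCP orientation; "contact_force": force on the tool from outside, world axes, zero at the start; "ft_torque": the same for the moment, N m; "opening": finger opening in m.
Only numpy, scipy, OpenCV 4.12 (cv2) and the standard library are available. Lean on these libraries where they do the work, as an engineer would, in place of code of your own. Each camera call takes 0.05 s, during which the arm holds its last target. There are 200 camera calls.

### The job

Close up the router-bit chest before the dust flies: with the fingertips, push both drawers fully home and push the lid down until it lies shut, in any order. Push lightly: the chest stands loose and must stay where it is, neither shoved nor lifted. Leave the things around it as they are.

Things in the scene. Friction and masses are not known exactly. Their poses are not given: they have to be found in the camera images.
- chest: Plywood router-bit chest standing loose on the table, about 4.5 kg: 150 mm deep (its x) x 240 mm wide (its y) x 102 mm tall without the lid. Origin: centre of its underside. Its x axis points from the drawer fronts to the hinged back, y to the left drawer, z up. An open tray with router bits is under the lid, two drawers side by side are below the tray. Too strong a push shifts it.
- drawer_left (a joint): Left drawer (chest +y side): opening in m, 0 = fully home with its front flush with the chest's front, up to 0.09 pulled out along the chest's -x. Slides against about 1.5 N of friction and stays where left.
- drawer_right (a joint): Right drawer (chest -y side): the same.
- drawer_left_front (a point): Centre of the left drawer's flat front face, 33.5 mm above the table; it moves with the drawer. The front is 104 mm wide, 47 mm tall (10 to 57 mm above the table), with no knob, only a shallow dark finger groove.
- drawer_right_front (a point): Centre of the right drawer's front face, of the same size.
- lid (a joint): Lid angle in rad: 0 = lying shut on the chest, up to 1.6 = standing open. A stiff hinge: it stays at any angle and needs about 2 to 4 N near its free edge to move; it must be pushed all the way down.
- lid_hinge (a point): Middle of the lid's hinge line, on the chest's back top edge, 102 mm above the table, 75 mm behind the chest's centre; the hinge line runs along the chest's y. Fixed to the chest.
- lid_edge (a point): Middle of the lid's free edge (half-way through its thickness), 156 mm from the hinge line; it moves with the lid. The lid is a plain board 9 mm thick and 240 mm wide with no handle; shut, its outer face is 111 mm above the table.
- glue_mid (a point): Bystander: white glue bottle with a cap, 56 mm wide, 160 tall, standing beside the chest. Point at its middle, half-way up. To be left alone.
- tape_wide_mid (a point): Bystander: wide roll of masking tape lying flat, 100 mm across, 50 tall, standing beside the chest. Point at its middle, half-way up. To be left alone.
- block_a_mid (a point): Bystander: wooden offcut 60 x 45 x 35 mm tall, lying on the table beside the chest. Point at its middle, half-way up. To be left alone.
- block_b_mid (a point): Bystander: wooden cube-shaped offcut, 45 mm. Point at its middle, half-way up. To be left alone.
- tape_small_mid (a point): Bystander: narrow paper tape roll lying flat, 84 mm across, 25 tall. Point at its middle, half-way up. To be left alone.
- jar_mid (a point): Bystander: glass screw jar with steel cap, 64 mm wide, 80 tall. Point at its middle, half-way up. To be left alone.
- brush_mid (a point): Bystander: hand brush lying on the table, about 20 to 30 mm high. Point near its middle, 10 mm above the table. To be left alone.

How it is judged:
At the end, for the whole second after the job is handed in: Both drawers are within 5 mm of fully home, the lid is within 0.05 rad of shut, and the chest stands at rest within 25 mm of where it stood (value of joint each of drawer_left, drawer_right below 0.005 m and value of joint lid below 0.05 rad and distance of chest from where it was at the start of the episode below 0.025 m and linear speed of chest below 0.01 m/s); the robot touches nothing.
It fails at once if the chest is shoved more than 30 mm, lifted or tipped (distance of chest from where it was at the start of the episode above 0.03 m or height (world z) of chest above 0.012 m or angle between chest's own z axis and vertical above 0.12 rad).
It fails at once if the fingers squeeze or ram the chest, its drawers or its lid with more than 70 N (contact force between the fingers and chest above 70 N).
It fails at once if a thing around the chest is lifted or moved by more than 25 mm (distance of any of glue_mid, tape_wide_mid, block_a_mid, block_b_mid, tape_small_mid, jar_mid, brush_mid from where it was at the start of the episode above 0.025 m).
It also fails if it takes over 61 s, if anything falls off the work surface, if the arm or the gripper's body presses on something with over 40 N, if the wrist force passes 120 N, or if a joint passes its speed limit or range.

## Working session

There is one attempt and no reset: what is moved stays moved. The work goes in short steps, Python scripts to look and compute and a shell command to move; the robot and the scene stay as the last step left them, time stands still between calls to the robot, and variables do not carry over. Pictures are saved under pics/ and viewed, about 8 in all and at most 12, crops included, and the job is handed in when it is done.

```bash
ls; mkdir -p pics
python3 - <<'E'
from bench import monitor, imaging, arm
import cv2
s=monitor.state(); print({k:s[k] for k in ('time','tcp_pos','eef_rot','opening')})
for n in('top','side'):
    im=imaging.grab_frame(n); cv2.imwrite(f'pics/{n}0.png',im[:,:,::-1])
    print(n,imaging.calibration(n))
E
```

```text
pics
{'time': 0.0, 'tcp_pos': array([0.13571081, 0.50671759, 0.23074119]), 'eef_rot': array([ 0.09185126,  0.70117794, -0.09272547,  0.70093854]), 'opening': 0.08551047599974948}
top {'fx': 469.0505180604872, 'fy': 469.0505180604872, 'cx': 316.97554592649817, 'cy': 236.44144911841084, 'R': array([[-0.00107982, -0.99998616, -0.00514925],
       [-0.9889629 ,  0.0018308 , -0.14815206],
       [ 0.14815944,  0.00493244, -0.98895119]]), 't': array([-0.00953203,  0.49503284,  1.12330937])}
side {'fx': 614.331867937565, 'fy': 614.331867937565, 'cx': 311.798189667236, 'cy': 243.8604416316938, 'R': array([[ 0.89066709, -0.45464865, -0.00259658],
       [-0.34398098, -0.6701101 , -0.6577458 ],
       [ 0.29730324,  0.58672571, -0.7532355 ]]), 't': array([-0.45333422,  0.25326096,  1.74332396])}
```

View pics/top0.png

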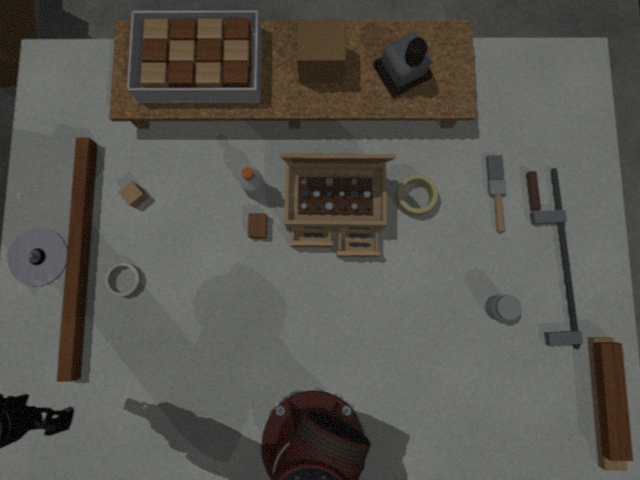

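View pics/side0.png

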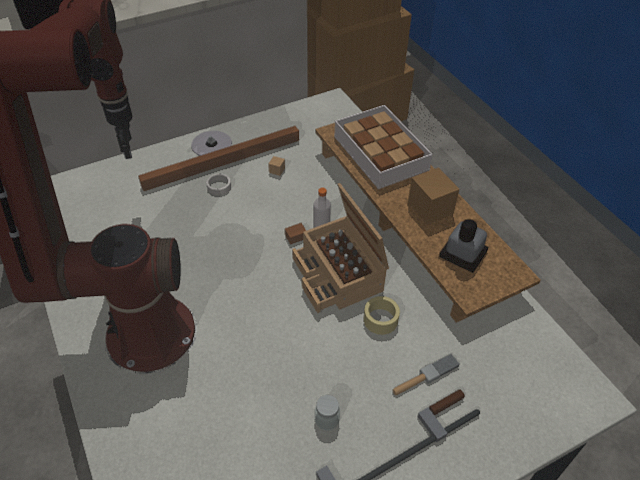

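Top view: chest with lid up at about px (285–390, 155–228); right drawer (px ~360,252) is out further than left (~313,243). Glue bottle is at (248,180), block_a at (258,225), wide tape at (418,195). I'll zoom in for the corners.

Run:
```python
import cv2,numpy as np
a=cv2.imread('pics/top0.png')[140:265,230:450]; b=cv2.imread('pics/side0.png')[175:325,270:420]
a=cv2.resize(a,None,fx=3.6,fy=3.6,interpolation=cv2.INTER_CUBIC)
b=cv2.resize(b,None,fx=4,fy=4,interpolation=cv2.INTER_CUBIC)
cv2.imwrite('pics/top0c.png',cv2.convertScaleAbs(a,alpha=1.5));cv2.imwrite('pics/side0c.png',cv2.convertScaleAbs(b,alpha=1.5))
```

```text
(no output)
```

View pics/top0c.png

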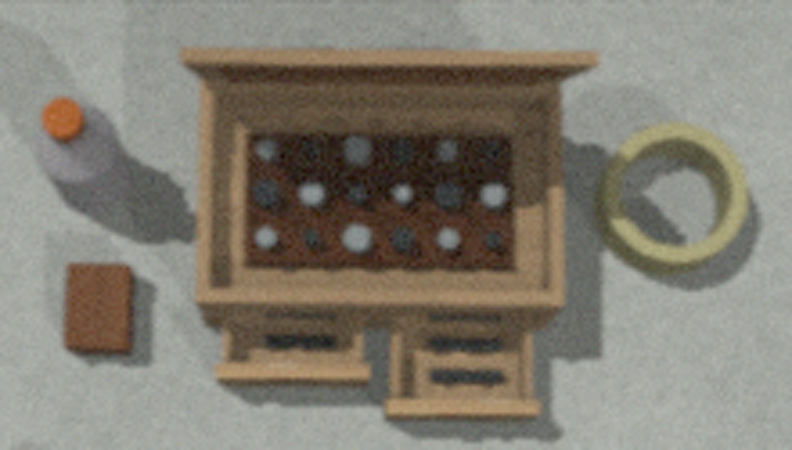

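View pics/side0c.png

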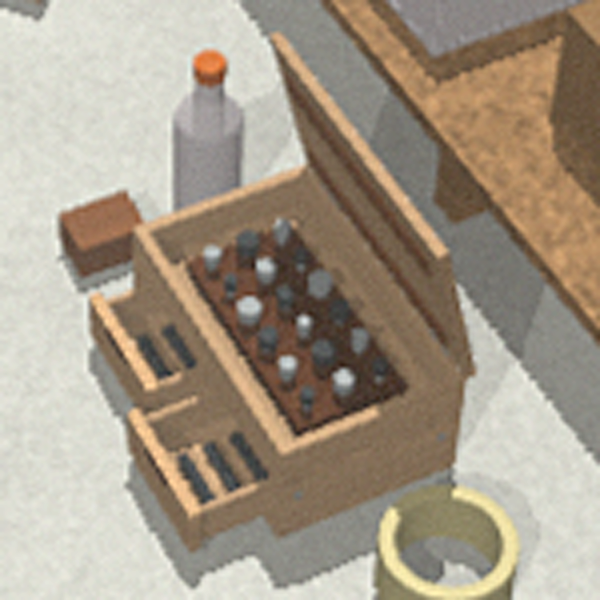

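The crops show the chest's front rim corners at top-crop (197,300) and (563,303), and the drawer front edges at v≈380 (left) and v≈414 (right). The lid edge strip runs (182,50)–(598,58). In the side crop the lid's free corners are at (275,37) and (445,255). Next I cast rays and triangulate.

```bash
cat > h.py <<'E'
import numpy as np
from bench import imaging
C={n:imaging.calibration(n) for n in('top','side')}
def ray(n,p):
    c=C[n];d=c['R'].T@np.array([(p[0]-c['cx'])/c['fx'],(p[1]-c['cy'])/c['fy'],1]);return -c['R'].T@c['t'],d
def plane(n,p,z):
    o,d=ray(n,p);return o+d*(z-o[2])/d[2]
def tri(p,q):
    (o,d),(s,e)=ray('top',p),ray('side',q)
    k=np.linalg.lstsq(np.c_[d,-e],s-o,rcond=None)[0];A=o+d*k[0];B=s+e*k[1];return (A+B)/2,np.linalg.norm(A-B)
T=lambda u,v:(230+u/3.6,140+v/3.6)
S=lambda u,v:(270+u/4,175+v/4)
E
python3 - <<'E'
from h import *
np.set_printoptions(precision=4,suppress=True)
for n,u,z in[('chestFL',(197,301),.102),('chestFR',(563,304),.102),('dLl',(217,381),.057),('dLr',(369,381),.057),('dRl',(386,415),.057),('dRr',(540,414),.057)]:
    print(n,plane('top',T(*u),z))
for n,u,z in[('chestFL',(135,232),.102),('chestFR',(288,450),.102),('dLl',(90,300),.057),('dLr',(150,390),.057),('dRl',(130,412),.057),('dRr',(192,518),.057)]:
    print('s',n,plane('side',S(*u),z))
print('lidL',tri(T(182,57),S(275,37)),'lidR',tri(T(598,62),S(445,255)))
print('glue',plane('top',T(63,118),.16),'tape',plane('top',T(675,197),.05))
E
```

```text
chestFL [0.5158 0.065  0.102 ]
chestFR [ 0.5133 -0.1731  0.102 ]
dLl [0.4691 0.0544 0.057 ]
dLr [ 0.4689 -0.0479  0.057 ]
dRl [ 0.4459 -0.0592  0.057 ]
dRr [ 0.4464 -0.1624  0.057 ]
s chestFL [0.5141 0.0629 0.102 ]
s chestFR [ 0.5174 -0.1701  0.102 ]
s dLl [0.4701 0.0528 0.057 ]
s dLr [ 0.4714 -0.0461  0.057 ]
s dRl [ 0.4491 -0.0578  0.057 ]
s dRr [ 0.4458 -0.1628  0.057 ]
lidL (array([0.6303, 0.0637, 0.2531]), np.float64(0.0009691405488317889)) lidR (array([ 0.6275, -0.1743,  0.2546]), np.float64(0.0017009178880574042))
glue [0.6221 0.1457 0.16  ] tape [ 0.597  -0.2593  0.05  ]
```

Both views agree: yaw ≈ 0, front face at x≈0.515, centre y≈−0.054, and the widths match. Drawers are out ≈45 mm (left) and ≈68 mm (right). The lid edge is at (0.629, −0.055, 0.254), so the lid is at ≈1.34 rad. I square the tool (z→+X, y→+Y, x→down), shut the fingers and move in front of the right drawer.

```bash
python3 -m handwheel '[{"fingers":255,"turn":-0.13},{"fingers":255,"turn":-0.262},{"fingers":255,"turn":-0.262}]' 20
python3 -m handwheel '[{"fingers":255,"z":22,"y":-56},{"fingers":255,"z":44,"y":-112},{"fingers":255,"z":66,"y":-168},{"fingers":255,"z":88,"y":-224},{"fingers":255,"z":110,"y":-280}]'
python3 -m handwheel '[{"fingers":255,"z":22,"y":-56},{"fingers":255,"z":44,"y":-112},{"fingers":255,"z":66,"y":-168},{"fingers":255,"z":88,"y":-224},{"fingers":255,"z":110,"y":-280}]'
```

```text
invalid input
invalid input
invalid input
```

```bash
python3 -m handwheel '[{"fingers":255,"x":0,"y":0,"z":0,"turn":-0.13},{"fingers":255,"x":0,"y":0,"z":0,"turn":-0.262},{"fingers":255,"x":0,"y":0,"z":0,"turn":-0.262}]' 20
```

```text
time: 0.48
tcp_pos: [0.1358, 0.5069, 0.231]
eef_rot: [0.0, 0.707, -0.0, 0.707]
contact_force: [0.0, -0.9, -0.1]
opening: 0.0325
```

```bash
python3 -m handwheel '[{"fingers":255,"x":0,"z":22,"y":-56,"turn":0},{"fingers":255,"x":0,"z":44,"y":-112,"turn":0},{"fingers":255,"x":0,"z":66,"y":-168,"turn":0},{"fingers":255,"x":0,"z":88,"y":-224,"turn":0},{"fingers":255,"x":0,"z":110,"y":-280,"turn":0}]'
python3 -m handwheel '[{"fingers":255,"x":0,"z":22,"y":-56,"turn":0},{"fingers":255,"x":0,"z":44,"y":-112,"turn":0},{"fingers":255,"x":0,"z":66,"y":-168,"turn":0},{"fingers":255,"x":0,"z":88,"y":-224,"turn":0},{"fingers":255,"x":0,"z":110,"y":-280,"turn":0}]'
```

```text
time: 1.1
tcp_pos: [0.2462, 0.2255, 0.2314]
eef_rot: [0.001, 0.707, -0.001, 0.707]
contact_force: [1.7, -0.5, 0.5]
opening: -0.0002
time: 1.72
tcp_pos: [0.3564, -0.055, 0.2315]
eef_rot: [0.001, 0.707, -0.001, 0.707]
contact_force: [1.5, 1.0, 0.3]
opening: -0.0
```

```bash
python3 -m handwheel '[{"fingers":255,"x":40,"z":20,"y":-28,"turn":0},{"fingers":255,"x":85,"z":45,"y":-56,"turn":0},{"fingers":255,"x":130,"z":45,"y":-56,"turn":0},{"fingers":255,"x":175,"z":45,"y":-56,"turn":0},{"fingers":255,"x":187,"z":45,"y":-56,"turn":0}]'
python3 -m handwheel '[{"fingers":255,"x":0,"z":6,"y":0,"turn":0},{"fingers":255,"x":0,"z":13,"y":0,"turn":0},{"fingers":255,"x":0,"z":20,"y":0,"turn":0},{"fingers":255,"x":0,"z":27,"y":0,"turn":0},{"fingers":255,"x":0,"z":34,"y":0,"turn":0}]'
```

```text
time: 2.35
tcp_pos: [0.3991, -0.108, 0.0424]
eef_rot: [0.002, 0.709, -0.0, 0.706]
contact_force: [-0.0, -0.2, 0.3]
opening: 0.0002
time: 2.98
tcp_pos: [0.4357, -0.1089, 0.0446]
eef_rot: [-0.0, 0.707, -0.0, 0.707]
contact_force: [-0.3, -0.3, 0.5]
opening: 0.0
```

```bash
python3 -m handwheel '[{"fingers":255,"x":0,"z":5,"y":0,"turn":0},{"fingers":255,"x":0,"z":10,"y":0,"turn":0},{"fingers":255,"x":0,"z":15,"y":0,"turn":0},{"fingers":255,"x":0,"z":20,"y":0,"turn":0},{"fingers":255,"x":0,"z":25,"y":0,"turn":0}]'
python3 -m handwheel '[{"fingers":255,"x":0,"z":6,"y":0,"turn":0},{"fingers":255,"x":0,"z":12,"y":0,"turn":0},{"fingers":255,"x":0,"z":18,"y":0,"turn":0},{"fingers":255,"x":0,"z":24,"y":0,"turn":0},{"fingers":255,"x":0,"z":30,"y":0,"turn":0}]'
```

```text
time: 3.6
tcp_pos: [0.4602, -0.1089, 0.0442]
eef_rot: [-0.0, 0.707, -0.0, 0.707]
contact_force: [-1.4, -1.9, -0.7]
opening: 0.0001
time: 4.22
tcp_pos: [0.4904, -0.1088, 0.0443]
eef_rot: [-0.0, 0.707, 0.0, 0.707]
contact_force: [-2.0, -1.0, -0.1]
opening: 0.0002
```

```bash
python3 -m handwheel '[{"fingers":255,"x":0,"z":2,"y":0,"turn":0},{"fingers":255,"x":0,"z":4,"y":0,"turn":0},{"fingers":255,"x":0,"z":6,"y":0,"turn":0},{"fingers":255,"x":0,"z":8,"y":0,"turn":0},{"fingers":255,"x":0,"z":10,"y":0,"turn":0}]'
python3 -m handwheel '[{"fingers":255,"x":0,"z":1,"y":0,"turn":0},{"fingers":255,"x":0,"z":1,"y":0,"turn":0},{"fingers":255,"x":0,"z":2,"y":0,"turn":0},{"fingers":255,"x":0,"z":2,"y":0,"turn":0}]'
```

```text
time: 4.85
tcp_pos: [0.5001, -0.1088, 0.0443]
eef_rot: [-0.0, 0.707, 0.0, 0.707]
contact_force: [-1.9, -1.0, -0.5]
opening: 0.0005
time: 5.35
tcp_pos: [0.5006, -0.1087, 0.044]
eef_rot: [0.0, 0.708, 0.0, 0.706]
contact_force: [-6.8, -1.2, 2.1]
opening: 0.0003
```

```bash
python3 -m handwheel '[{"fingers":255,"x":0,"z":0.7,"y":0,"turn":0},{"fingers":255,"x":0,"z":0.7,"y":0,"turn":0}]'
mkdir -p pics
python3 - <<'E'
from bench import imaging
import cv2
cv2.imwrite('pics/side1.png',imaging.grab_frame('side')[:,:,::-1])
a=cv2.imread('pics/side1.png')[175:325,230:420]
cv2.imwrite('pics/side1c.png',cv2.convertScaleAbs(cv2.resize(a,None,fx=4,fy=4,interpolation=cv2.INTER_CUBIC),alpha=1.5))
E
```

```text
time: 5.6
tcp_pos: [0.5007, -0.1086, 0.0438]
eef_rot: [0.0, 0.708, -0.0, 0.706]
contact_force: [-8.7, -1.8, 2.7]
opening: 0.0001
```

View pics/side1c.png

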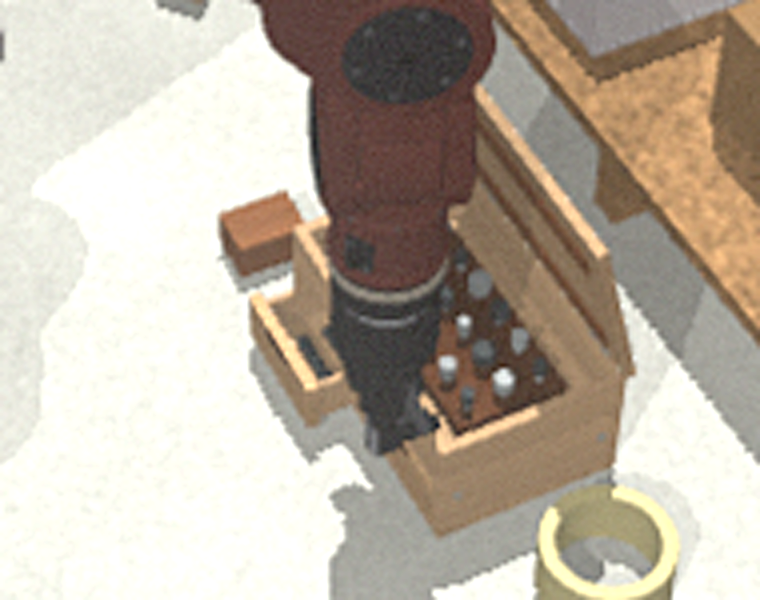

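The right drawer looks flush and the chest corner (≈438,535) hasn't moved. Next is the left drawer.

```bash
python3 -m handwheel '[{"fingers":255,"x":0,"z":-20,"y":0,"turn":0},{"fingers":255,"x":0,"z":-70,"y":0,"turn":0},{"fingers":255,"x":0,"z":-75,"y":45,"turn":0},{"fingers":255,"x":0,"z":-75,"y":100,"turn":0},{"fingers":255,"x":0,"z":-75,"y":112,"turn":0}]'
python3 -m handwheel '[{"fingers":255,"x":0,"z":0,"y":0,"turn":0},{"fingers":255,"x":0,"z":7,"y":0,"turn":0},{"fingers":255,"x":0,"z":14,"y":0,"turn":0},{"fingers":255,"x":0,"z":21,"y":0,"turn":0},{"fingers":255,"x":0,"z":27,"y":0,"turn":0}]'
python3 -m handwheel '[{"fingers":255,"x":0,"z":6,"y":0,"turn":0},{"fingers":255,"x":0,"z":12,"y":0,"turn":0},{"fingers":255,"x":0,"z":18,"y":0,"turn":0},{"fingers":255,"x":0,"z":24,"y":0,"turn":0},{"fingers":255,"x":0,"z":30,"y":0,"turn":0}]'
```

```text
time: 6.28
tcp_pos: [0.4278, 0.0056, 0.0446]
eef_rot: [-0.001, 0.707, 0.001, 0.707]
contact_force: [-0.7, -0.6, 0.5]
opening: -0.0002
time: 6.9
tcp_pos: [0.4553, 0.0028, 0.0442]
eef_rot: [0.0, 0.707, -0.0, 0.707]
contact_force: [-0.0, 0.3, -0.8]
opening: 0.0001
time: 7.52
tcp_pos: [0.4849, 0.0032, 0.0442]
eef_rot: [-0.0, 0.707, 0.0, 0.707]
contact_force: [-1.1, -1.6, -1.0]
opening: -0.0002
```

```bash
python3 -m handwheel '[{"fingers":255,"x":0,"z":3,"y":0,"turn":0},{"fingers":255,"x":0,"z":6,"y":0,"turn":0},{"fingers":255,"x":0,"z":9,"y":0,"turn":0},{"fingers":255,"x":0,"z":12,"y":0,"turn":0},{"fingers":255,"x":0,"z":14,"y":0,"turn":0}]'
python3 -m handwheel '[{"fingers":255,"x":0,"z":1,"y":0,"turn":0},{"fingers":255,"x":0,"z":2,"y":0,"turn":0},{"fingers":255,"x":0,"z":3,"y":0,"turn":0},{"fingers":255,"x":0,"z":3,"y":0,"turn":0}]'
```

```text
time: 8.15
tcp_pos: [0.4989, 0.0032, 0.0443]
eef_rot: [-0.0, 0.707, 0.0, 0.707]
contact_force: [-1.4, -1.1, 0.5]
opening: 0.0001
time: 8.65
tcp_pos: [0.5018, 0.0032, 0.0443]
eef_rot: [-0.0, 0.707, 0.0, 0.707]
contact_force: [-1.1, -1.0, 0.6]
opening: 0.0
```

```bash
python3 -m handwheel '[{"fingers":255,"x":0,"z":1,"y":0,"turn":0},{"fingers":255,"x":0,"z":1,"y":0,"turn":0},{"fingers":255,"x":0,"z":2,"y":0,"turn":0},{"fingers":255,"x":0,"z":2,"y":0,"turn":0}]'
```

```text
time: 9.15
tcp_pos: [0.5019, 0.0033, 0.0439]
eef_rot: [0.0, 0.708, -0.0, 0.706]
contact_force: [-7.5, -1.1, 3.2]
opening: -0.0004
```

```bash
python3 -m handwheel '[{"fingers":255,"x":0,"z":-58,"y":0,"turn":0},{"fingers":255,"x":-60,"z":-60,"y":0,"turn":0},{"fingers":255,"x":-120,"z":-60,"y":0,"turn":0},{"fingers":255,"x":-180,"z":-60,"y":0,"turn":0},{"fingers":255,"x":-240,"z":-60,"y":0,"turn":0}]'
python3 -m handwheel '[{"fingers":255,"x":-35,"z":30,"y":-12,"turn":0},{"fingers":255,"x":-40,"z":80,"y":-25,"turn":0},{"fingers":255,"x":-40,"z":135,"y":-40,"turn":0},{"fingers":255,"x":-40,"z":190,"y":-57,"turn":0},{"fingers":255,"x":-40,"z":247,"y":-57,"turn":0}]'
python3 -m handwheel '[{"fingers":255,"x":0,"z":0,"y":0,"turn":0},{"fingers":255,"x":0,"z":0,"y":0,"turn":0}]'
```

```text
time: 9.78
tcp_pos: [0.4441, 0.0033, 0.2869]
eef_rot: [-0.0, 0.706, 0.0, 0.708]
contact_force: [0.9, 0.2, -0.5]
opening: -0.0003
time: 10.4
tcp_pos: [0.6929, -0.055, 0.3247]
eef_rot: [0.0, 0.706, -0.001, 0.708]
contact_force: [1.4, 0.3, 1.4]
opening: 0.0001
time: 10.65
tcp_pos: [0.6906, -0.0535, 0.3237]
eef_rot: [-0.0, 0.707, 0.0, 0.707]
contact_force: [-0.1, 0.3, -0.1]
opening: -0.0
```

```bash
python3 -m handwheel '[{"fingers":255,"x":45,"z":0,"y":0,"turn":0},{"fingers":255,"x":85,"z":0,"y":0,"turn":0},{"fingers":255,"x":98,"z":0,"y":0,"turn":0},{"fingers":255,"x":98,"z":-10,"y":0,"turn":0},{"fingers":255,"x":98,"z":-20,"y":0,"turn":0}]'
python3 -m handwheel '[{"fingers":255,"x":0,"z":-6,"y":0,"turn":0},{"fingers":255,"x":1,"z":-12,"y":0,"turn":0},{"fingers":255,"x":3,"z":-18,"y":0,"turn":0},{"fingers":255,"x":5,"z":-24,"y":0,"turn":0},{"fingers":255,"x":6,"z":-28,"y":0,"turn":0}]'
```

```text
time: 11.28
tcp_pos: [0.6703, -0.0537, 0.2287]
eef_rot: [-0.0, 0.706, -0.0, 0.708]
contact_force: [0.1, 0.3, -0.2]
opening: -0.0003
time: 11.9
tcp_pos: [0.6427, -0.0538, 0.2205]
eef_rot: [-0.0, 0.707, 0.0, 0.707]
contact_force: [1.5, 1.1, 2.5]
opening: -0.0004
```

```bash
python3 -m handwheel '[{"fingers":255,"x":1,"z":-7,"y":0,"turn":0},{"fingers":255,"x":3,"z":-13,"y":0,"turn":0},{"fingers":255,"x":7,"z":-20,"y":0,"turn":0},{"fingers":255,"x":11,"z":-28,"y":0,"turn":0},{"fingers":255,"x":15,"z":-35,"y":0,"turn":0}]'
python3 -m handwheel '[{"fingers":255,"x":5,"z":-6,"y":0,"turn":0},{"fingers":255,"x":10,"z":-12,"y":0,"turn":0},{"fingers":255,"x":16,"z":-18,"y":0,"turn":0},{"fingers":255,"x":22,"z":-23,"y":0,"turn":0},{"fingers":255,"x":28,"z":-28,"y":0,"turn":0}]'
```

```text
time: 12.52
tcp_pos: [0.6071, -0.0537, 0.2049]
eef_rot: [-0.0, 0.707, 0.0, 0.707]
contact_force: [2.1, 0.3, 0.3]
opening: -0.0005
time: 13.15
tcp_pos: [0.5792, -0.0538, 0.1768]
eef_rot: [-0.0, 0.707, 0.0, 0.707]
contact_force: [-0.6, -0.3, 1.7]
opening: 0.0002
```

```bash
python3 -m handwheel '[{"fingers":255,"x":6,"z":-5,"y":0,"turn":0},{"fingers":255,"x":13,"z":-9,"y":0,"turn":0},{"fingers":255,"x":20,"z":-12,"y":0,"turn":0},{"fingers":255,"x":27,"z":-15,"y":0,"turn":0},{"fingers":255,"x":34,"z":-18,"y":0,"turn":0}]'
python3 -m handwheel '[{"fingers":255,"x":5,"z":-1,"y":0,"turn":0},{"fingers":255,"x":10,"z":-2,"y":0,"turn":0},{"fingers":255,"x":15,"z":-3,"y":0,"turn":0},{"fingers":255,"x":20,"z":-4,"y":0,"turn":0},{"fingers":255,"x":25,"z":-5,"y":0,"turn":0}]'
```

```text
time: 13.78
tcp_pos: [0.5615, -0.0538, 0.1428]
eef_rot: [-0.0, 0.707, 0.0, 0.707]
contact_force: [0.4, 0.5, 1.6]
opening: 0.0001
time: 14.4
tcp_pos: [0.5568, -0.0539, 0.118]
eef_rot: [-0.0, 0.707, 0.0, 0.707]
contact_force: [-0.2, -0.2, 1.5]
opening: -0.0001
```

```bash
python3 -m handwheel '[{"fingers":255,"x":2,"z":0,"y":0,"turn":0},{"fingers":255,"x":4,"z":0,"y":0,"turn":0},{"fingers":255,"x":6,"z":0,"y":0,"turn":0},{"fingers":255,"x":6.5,"z":0,"y":0,"turn":0}]'
python3 -m handwheel '[{"fingers":255,"x":1,"z":0,"y":0,"turn":0},{"fingers":255,"x":1,"z":0,"y":0,"turn":0}]'
```

```text
time: 14.9
tcp_pos: [0.5566, -0.0538, 0.1117]
eef_rot: [-0.0, 0.707, 0.0, 0.707]
contact_force: [-1.3, -0.5, 1.0]
opening: 0.0001
time: 15.15
tcp_pos: [0.5567, -0.0538, 0.1111]
eef_rot: [-0.0, 0.707, 0.0, 0.707]
contact_force: [-1.2, -0.1, 4.2]
opening: -0.0001
```

```bash
python3 -m handwheel '[{"fingers":255,"x":1,"z":0,"y":0,"turn":0},{"fingers":255,"x":1,"z":0,"y":0,"turn":0}]'
python3 -m handwheel '[{"fingers":255,"x":-60,"z":0,"y":0,"turn":0},{"fingers":255,"x":-120,"z":0,"y":0,"turn":0},{"fingers":255,"x":-170,"z":-10,"y":0,"turn":0},{"fingers":255,"x":-170,"z":-65,"y":0,"turn":0},{"fingers":255,"x":-170,"z":-125,"y":0,"turn":0}]'
python3 -m handwheel '[{"fingers":255,"x":0,"z":-50,"y":30,"turn":0},{"fingers":255,"x":0,"z":-90,"y":70,"turn":0},{"fingers":255,"x":0,"z":-100,"y":125,"turn":0},{"fingers":255,"x":0,"z":-110,"y":185,"turn":0},{"fingers":255,"x":0,"z":-110,"y":245,"turn":0}]'
python3 - <<'E'
from bench import imaging
import cv2
o=[]
for n,(a,b,c,d) in(('top',(140,265,230,450)),('side',(175,325,230,420))):
    im=imaging.grab_frame(n)[:,:,::-1]; cv2.imwrite(f'pics/{n}2.png',im)
    im=cv2.resize(im[a:b,c:d],None,fx=3.6 if n=='top' else 4,fy=3.6 if n=='top' else 4,interpolation=cv2.INTER_CUBIC)
    cv2.imwrite(f'pics/{n}2c.png',cv2.convertScaleAbs(im,alpha=1.4))
E
```

```text
time: 15.4
tcp_pos: [0.5568, -0.0538, 0.111]
eef_rot: [-0.0, 0.707, -0.0, 0.707]
contact_force: [-5.6, 1.6, 15.0]
opening: 0.0001
time: 16.02
tcp_pos: [0.4312, -0.0539, 0.2801]
eef_rot: [-0.0, 0.706, 0.0, 0.708]
contact_force: [0.2, -0.3, 0.3]
opening: -0.0
time: 16.65
tcp_pos: [0.3211, 0.193, 0.2803]
eef_rot: [0.0, 0.706, 0.0, 0.708]
contact_force: [1.7, -1.6, 0.5]
opening: -0.0001
```

View pics/top2c.png

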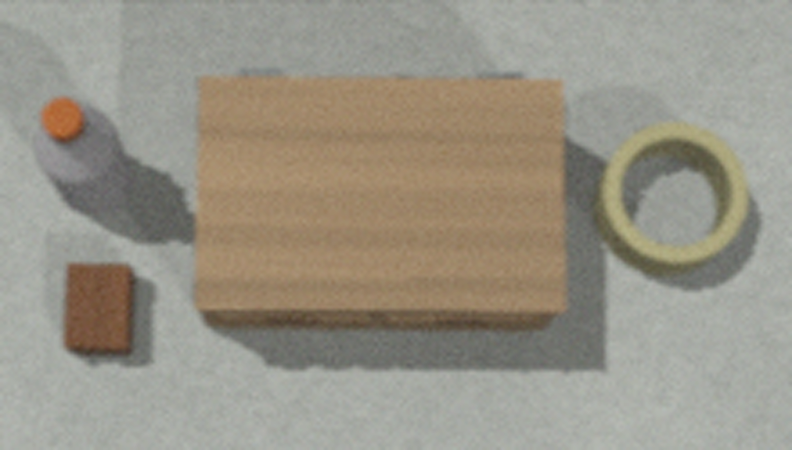

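View pics/side2c.png

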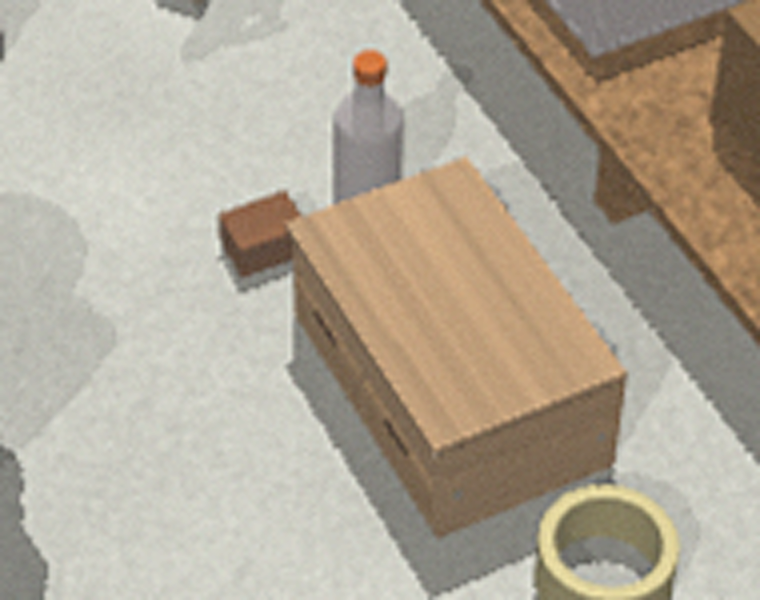

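Both views show the lid lying shut: top-crop corners (197,77)–(565,312), and the front lid corner in the side crop at ≈(437,453). Both drawer fronts are flush. The chest's bottom corner is still at (438,535), and the bottle, block and tape are where they were. Handing in, after letting the arm settle.

```bash
python3 -m handwheel '[{"fingers":255,"x":0,"z":0,"y":0,"turn":0},{"fingers":255,"x":0,"z":0,"y":0,"turn":0}]'
python3 -c "
from h import *
print(plane('top',T(197,312),.111),plane('top',T(565,313),.111))
from bench import arm; print(arm.close_job())"
```

```text
time: 17.0
tcp_pos: [0.3219, 0.1902, 0.2798]
eef_rot: [0.0, 0.707, -0.001, 0.707]
contact_force: [0.5, -0.9, -1.3]
opening: -0.0002
[0.50699488 0.06423059 0.111     ] [ 0.50587647 -0.17289598  0.111     ]
the job is handed in; nothing more can be done
None
```

The chest is closed: I pushed both drawers home and the lid down with the shut fingertips, and handed the job in at about 17 s with the arm clear.

- **Drawers:** The right and left drawers stopped with the TCP at x = 0.501 and 0.502, at about 9 N and 8 N. The side picture shows both fronts flush. The left drawer was checked only after the lid was down.
- **Lid:** It stopped at 111 mm, the given height when shut, and peaked at about 15 N.
- **Lid edge check:** The free edge measures x ≈ 0.507. The given sizes put it at about 0.509, so it agrees to within about 3 mm.
- **Chest and neighbours:** The chest's lower front corner did not visibly move in the side view. The glue bottle, block A and the wide tape look unmoved in the last pictures. I did not measure the other four bystanders again, but the arm was never near them.

No check failed. The first move call was refused as invalid input because some keys were left out of the rows; nothing moved.

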